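# Clamp the sharpening stone in its holder

### The arm

A 6-joint arm with a two-finger parallel gripper is mounted at the origin on a cart in front of the work surface, level with it; the furniture and walls round the work are solid. World frame = base frame: x ahead of the robot, y to its left, z up, the work surface at z = 0. Lengths are in m, angles in rad, forces in N, time in s.
With the tool pointing down it reaches from about 0.2 to 0.875 m from the base axis. Payload 3.4 kg.
Tool frame: the origin (TCP) lies between the finger pads; the fingertips stand 8 mm ahead of it and the grasp point (between the pads) lies 11 mm behind it; z points along the fingers, y is the direction in which the jaws open and shut (so a half turn about z gives the same grasp; the last joint's range is limited). The gripper opens to 94 mm and grips with 3 to 60 N. Pads are 16 mm wide; open, the fingers measure 119 mm over their backs; the gripper's body (75 mm by 177 mm) begins 78 mm behind the grasp point.
Start: joints at [1.144, 0.276, 1.505, -0, 1.361, -0.121], TCP at [0.173, 0.548, 0.213] pointing down, gripper open.
Joint ranges: [-2.89, 2.89], [-0.75, 2.08], [0.22, 2.7], [-1.18, 4.32], [0.11, 2.71], [-2.7, 2.7]. Speed limits (rad/s): [2.57, 2.57, 3.14, 3.14, 3.14, 3.14].

### API

Orientations are given as a unit quaternion [x, y, z, w].
In Python, from cell import bot, read_camera, job gives the robot as it stands. The module is installed in compiled form; this text tells all that it offers.
- The arm moves only by the tool play_rows, never from a script. Its argument "commands" is a list of rows, each a list of 7 numbers: the opening, from 0 (shut) to 1 (fully open), then the shift along the world's x, y, z in m, then the turn, a rotation vector about the world's x, y, z in rad. A call has 1 to 20 rows; each row shifts and turns the commanded pose from where the row before left it; what a row does not reach is not made up. A row lasts 1/10 s, in which the tool goes at most 50 mm and 8.59 degrees, less where a joint would pass 70% of its speed; a pose out of reach is approached as far as the arm can. A call is refused whole if a number of a shift passes 0.05 or a number of a turn 0.15, either way. A call with a gripper value outside its range is refused whole. The fingers move at their own pace and stop on an object; "squeeze" is the grip in N (left out, the last holds). Time passes only in rows, so rows that do not move let the fingers close. It gives the time, the measured TCP pose, the force and the opening at its end, in the units of the state.
- bot.get_state(): the state, without advancing time (a new reading comes with each control period).
- read_camera(name): name is "side" or "top"; returns a dict with "frame" (480x640x3 uint8, red, green, blue), "z_map" (480x640 float32, m along the optical axis (not along the pixel's ray), 0 where there is no reading), "mtx" (3x3 intrinsics, pixels), "R" (3x3) and "t" (3): a world point X has camera coordinates R X + t. Camera axes: x right, y down, z forward; pixel columns grow to the right and rows downward; lengths in m; the calibration is good to about 2 mm. A picture is of the moment at which its call begins.
- job.hand_in(): hands the job in, once; it reports no verdict.
The state is a dict: "clock": time; "q": joint angles; "qvel": joint speeds; "tau": joint torques, N m; "tcp_pos": TCP position; "tool_rot": TCP orientation; "wrist_force": force on the tool from outside, world axes, zero at the start; "wrist_torque": the same for the moment, N m; "opening": opening from 0.0 (shut) to 1.0 (fully open).
Only numpy, scipy, OpenCV 4.12 (cv2) and the standard library are available. Lean on these libraries where they do the work, as an engineer would, in place of code of your own. Each camera call takes 0.05 s, during which the arm holds its last target. There are 200 camera calls.

### The job

The sharpening stone lies loose in its holder. Push the black round knob on the end of the rod inward until the stone is held snug between the two jaws, then flip the cam lever right over to its closed stop so that the rod is clamped. Leave the things standing around the holder where they are.

Things in the scene. Friction and masses are not known exactly. Their poses are not given: they have to be found in the camera images.
- holder: Sharpening-stone holder, fixed to the worktop: wooden bed 70 (x) x 285 (y) mm, upper face 14 mm above the worktop, from y = -165 to +120 mm in its own frame. Origin on the worktop on the bed's centre line; z up; turned at most 0.3 rad. A 14 mm rod, axis at x = 0, z = 34 mm, slides along y: sliding jaw at its inner end, black knob at its outer (+y) end.
- fixed_jaw (a point): Middle of the rubber face of the fixed steel jaw (58 mm wide, 40 mm high over the worktop) at the holder's -y end; the face is at y = -150 mm in the holder's frame.
- clamp_top (a point): Centre of the top of the steel clamp block the rod runs through: 48 (x) x 34 (y) mm, at y = 90 mm, z = 44 mm in the holder's frame. Two ears on it (to z = 62 mm) carry the lever's pivot at x = 0, y = 90, z = 53 mm, parallel to the holder's y.
- knob_face (a point): Centre of the flat outer face of the black push knob (34 mm diameter, 12 mm thick, centre 34 mm above the worktop). It looks along the holder's +y; pushing it along -y moves rod and sliding jaw in. Sliding takes 2 N, about 5 N once the stone moves along. At y = 214 mm minus the rod value in the holder's frame. The knob overhangs the bed's end; below it is only the worktop.
- rod (a joint): How far the rod is pushed in, m: 0 fully out, 0.045 when the stone is snug between both jaws; it cannot go past that with the stone in place. The sliding jaw (58 mm wide, 42 mm high) has its face at y = 45 mm minus this value in the holder's frame. It stays where left. With the lever closed it is clamped and resists about 10 N.
- cam_lever (a joint): Lever angle, rad, about the holder's +y axis. 0: open stop, arm leaning 0.524 rad from upright toward the holder's -x (the robot's side). 0.524: upright. 2.0: closed stop, arm over on the +x side, 5 degrees above level. Starts at 0 to 0.4; stays where left. Moves easily at first, stiffens from about 0.9, hardest near 1.6 (some 4 N at the tip), passes its centre at 1.7, then on to the stop.
- lever_tip (a point): End of the lever's dark steel arm, 77 mm from its pivot (see the clamp block). The arm is 6 mm thick and 16 mm wide (along y), 22 mm wide over the last 18 mm.
- stone: Two-layer sharpening stone (grey below, white above), 56 (x) x 150 (y) x 25 mm, 0.3 to 0.5 kg; origin at the centre of its underside, long side along its y. It lies loose on the bed between the jaws, some millimetres clear of both.
- spice_jar: Bystander: small spice jar with a green cap, 46 mm diameter, 106 mm tall, standing behind the holder. Origin at its base.
- garlic: Bystander: garlic bulb, 56 mm, behind the holder. Origin at its base.
- timer: Bystander: round white kitchen timer, 63 mm wide, 55 mm tall, to the right. Origin at its base.
- teaspoon: Bystander: steel teaspoon lying along the robot's side of the holder, 136 x 29 x 12 mm, long side along its x. Origin at the centre of its underside.
Not all that is in view belongs to the job. What is shaped like the stone but brown is not meant.

How it is judged:
On the way, in this order (a step that is already met when the one before it is completed fails the run):
1. the stone is snug between the jaws, the lever still open (value of joint rod above 0.041 m and value of joint cam_lever below 1.2 rad), for 0.2 s.
2. the lever is flipped over to its closed stop (value of joint cam_lever above 1.88 rad), for 0.2 s.
At the end, for the whole second after the job is handed in: The rod is in to within 4.5 mm of snug, the cam lever is past centre at its closed stop (over 1.88 rad), the stone lies flat and at rest on the bed between both jaws (within 5 mm along and 10 mm across) (value of joint rod above 0.0405 m and value of joint cam_lever above 1.88 rad and y of stone in the frame of holder between -0.08 and -0.07 m and x of stone in the frame of holder between -0.01 and 0.01 m and z of stone in the frame of holder below 0.018 m and linear speed of stone below 0.01 m/s); the robot touches nothing.
It fails at once if a bystander is shifted by more than 3 cm (distance of any of spice_jar, garlic, teaspoon, timer from where it was at the start of the episode above 0.03 m).
It also fails if it takes over 43 s, if anything falls off the work surface, if the arm or the gripper's body presses on something with over 40 N, if the wrist force passes 120 N, or if a joint passes its speed limit or range.

## Working session

There is one attempt and no reset: what is moved stays moved. The work goes in short steps, Python scripts to look and compute and a tool call to move; the robot and the scene stay as the last step left them, time stands still between calls to the robot, and variables do not carry over. Pictures are saved under pics/ and viewed, about 8 in all and at most 12, crops included, and the job is handed in when it is done.

Besides the shell and the picture viewer there is one more tool, called as name(argument=value, ...), one argument or row to a line, values as JSON. play_rows: Moves the arm, as the interface text tells. Its arguments: {"type":"object","properties":{"commands":{"type":"array"},"squeeze":{"type":"number"}},"required":["commands"]}

```bash
mkdir -p pics; cat > h.py <<'E'
import numpy as np, cv2
from cell import bot, read_camera, job
def grab(n):
    c=read_camera(n); np.savez(''+n+'.npz',**c); return c
def load(n): return dict(np.load(''+n+'.npz'))
def pt(c,u,v,d=None):
    z=c['z_map'][int(v),int(u)] if d is None else d
    r=np.linalg.inv(c['mtx'])@[u,v,1]*z
    return c['R'].T@(r-c['t'])
def plane(c,u,v,h):
    C=-c['R'].T@c['t']; r=c['R'].T@np.linalg.inv(c['mtx'])@[u,v,1]
    return C+r*(h-C[2])/r[2]
def proj(c,X):
    p=c['mtx']@(c['R']@np.array(X)+c['t']); return p[:2]/p[2]
E
python3 - <<'E'
from h import *
for n in('top','side'):
    c=grab(n); cv2.imwrite(f'pics/{n}0.png',c['frame'][...,::-1]); print(n,-c['R'].T@c['t'],c['R'][2])
print(bot.get_state())
E
```

```text
top [ 0.28286479 -0.06320782  1.07219695] [ 0.18896827 -0.0101569  -0.98193066]
side [-0.27804918 -0.27554886  0.76657552] [ 0.74325226  0.18352175 -0.64334738]
{'clock': 0.1, 'q': array([ 1.14402736e+00,  2.76533591e-01,  1.50599776e+00, -6.49042128e-06,
        1.36069621e+00, -1.20956892e-01]), 'qvel': array([ 0.00060842, -0.00217252, -0.00463592,  0.00050515,  0.00047948,
       -0.00080005]), 'tau': array([ 1.06272721e-03, -4.05461061e+01, -2.37779099e+01,  7.03464914e-02,
        2.99330195e-02, -6.52519907e-05]), 'tcp_pos': array([0.17289197, 0.54787418, 0.21269368]), 'tool_rot': array([ 1.52310180e-01,  9.88332404e-01, -7.87847483e-04, -2.18027102e-04]), 'wrist_force': array([-0.01456646,  0.40610197, -0.79956397]), 'wrist_torque': array([ 0.01232663,  0.0044763 , -0.04439011]), 'opening': 0.9972307589369273}
```

View pics/top0.png

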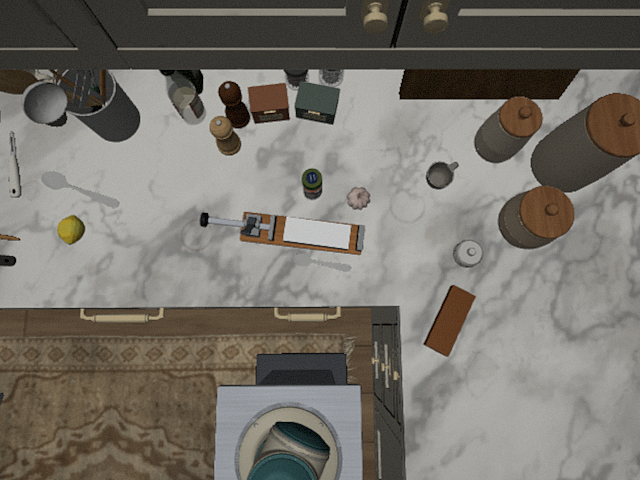

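View pics/side0.png

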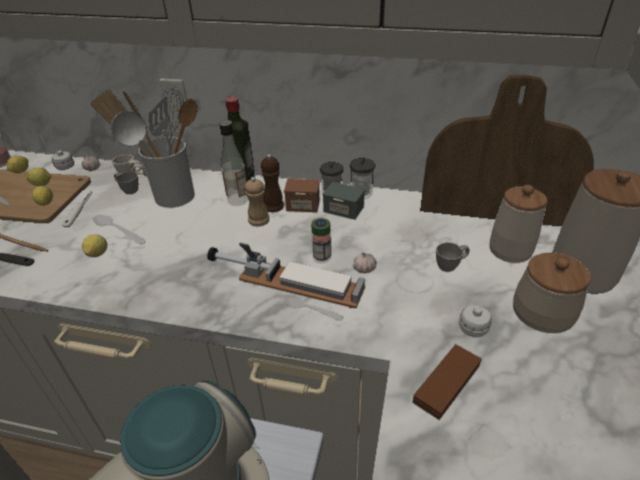

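The holder with the white stone is at top (303,233) and side (303,283). Its black knob is at top (205,219) and side (212,254). Look-alikes: the brown block at top (450,320) is the decoy; dark handles at top (5,260) and the pepper mills at (230,100) are not the knob. Next is a close crop, with the measurement.

```bash
python3 - <<'E'
from h import *
t=load('top'); s=load('side')
a=cv2.resize(t['frame'][160:290,190:390],None,fx=4,fy=4,interpolation=cv2.INTER_CUBIC)
cv2.imwrite('pics/crop_top.png',a[...,::-1])
b=cv2.resize(s['frame'][215:325,195:395],None,fx=4,fy=4,interpolation=cv2.INTER_CUBIC)
cv2.imwrite('pics/crop_side.png',b[...,::-1])
# stone top: white mask near (318,233), top height .039
f=cv2.cvtColor(t['frame'],cv2.COLOR_RGB2HSV)
m=((f[...,2]>190)&(f[...,1]<40)).astype(np.uint8); 
n,l,st,ce=cv2.connectedComponentsWithStats(m); k=l[233,318]; print(st[k],ce[k])
ys,xs=np.where(l==k)
P=np.array([plane(t,x,y,.039)[:2] for x,y in zip(xs,ys)])
r=cv2.minAreaRect(P.astype(np.float32)); print('stone',r)
# bed: brown at z .014
m=cv2.inRange(f,(3,90,40),(20,255,255)); m[:205]=0;m[260:]=0;m[:,:235]=0;m[:,370:]=0
ys,xs=np.where(m>0); P=np.array([plane(t,x,y,.014)[:2] for x,y in zip(xs,ys)])
print('bed',cv2.minAreaRect(P.astype(np.float32)), cv2.boundingRect(m))
for n,c,p in(('T',t,(318,233)),('T',t,(204,219)),('S',s,(212,254)),('S',s,(315,280))): print(n,p,pt(c,*p))
E
```

```text
[ 284  217   66   31 1425] [316.57403509 232.14807018]
stone ((0.48663660883903503, -0.06414943933486938), (0.14590148627758026, 0.05276040360331535), 82.08160400390625)
bed ((0.4903484582901001, -0.028269127011299133), (0.2816289961338043, 0.06868536025285721), 83.09565734863281) (240, 212, 121, 42)
T (318, 233) [ 0.48468069 -0.0671774   0.03755089]
T (204, 219) [0.51585991 0.19091557 0.04731152]
S (212, 254) [0.51044584 0.18987383 0.04222316]
S (315, 280) [ 0.47760052 -0.06676425  0.0368961 ]
```

View pics/crop_top.png

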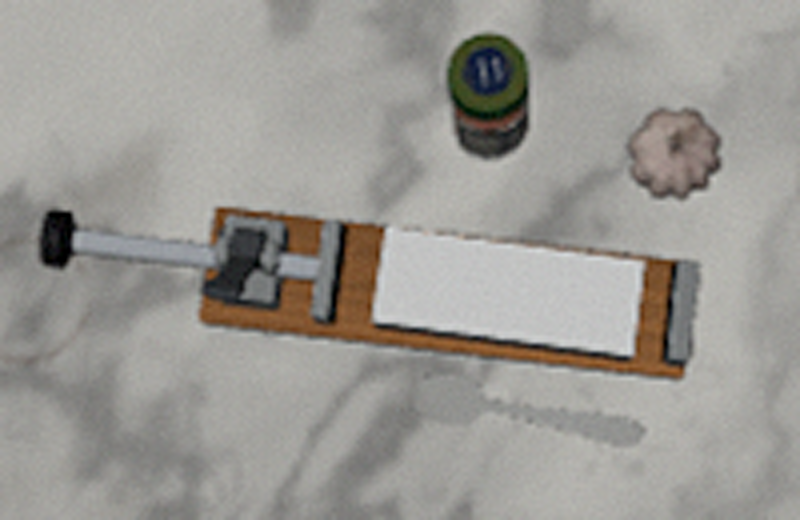

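View pics/crop_side.png

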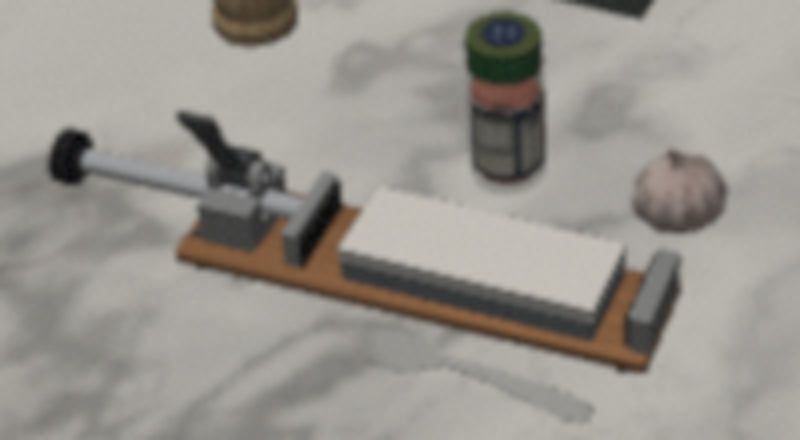

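```bash
cat >> h.py <<'E'
YAW=np.deg2rad(83.1)-np.pi/2; ORG=np.array([.493,-.006,0])
HX=np.array([np.cos(YAW),np.sin(YAW),0]); HY=np.array([-np.sin(YAW),np.cos(YAW),0])
def toH(p): d=np.asarray(p)-ORG; return np.array([d@HX,d@HY,d[2]])
def toW(h): return ORG+h[0]*HX+h[1]*HY+np.array([0,0,h[2]])
E
python3 - <<'E'
from h import *
for n,box in(('top',(195,205,225,235)),('side',(200,240,230,268))):
    c=load(n); x0,y0,x1,y1=box
    g=c['frame'].max(2); sub=g[y0:y1,x0:x1]
    m=(sub<60).astype(np.uint8); k,l,st,ce=cv2.connectedComponentsWithStats(m)
    i=1+np.argmax(st[1:,4]); ys,xs=np.where(l==i); xs+=x0; ys+=y0
    P=np.array([toH(pt(c,x,y)) for x,y in zip(xs,ys)])
    print(n,'knob',st[i],ce[i]+[x0,y0],np.percentile(P,[5,50,95],axis=0).round(4).tolist())
    for r in(0,.01): print('  expect px centre',proj(c,toW([0,.208-r,.034])))
c=load('side'); 
for u,v in((243,244),(245,246),(248,249),(252,255)): print('lev side',toH(pt(c,u,v)).round(4))
c=load('top')
for u,v in((247,231),(249,229),(251,224),(252,219)): print('lev top',toH(pt(c,u,v)).round(4))
for n in('top','side'):
    c=load(n); print(n,'stone',[proj(c,toW(p)).round(1).tolist() for p in([-.035,-.165,.014],[.035,-.165,.014],[.035,.12,.014],[-.035,.12,.014])])
for a in(0,.2,.4): print(a,[proj(load(n),toW([.077*np.sin(a-.524),.09,.053+.077*np.cos(a-.524)])).round(1) for n in('top','side')])
p=bot.get_state()['tcp_pos']; print(toH(p), toW([0,.25,.2])-p)
E
```

```text
top knob [ 5  8  9 14 97] [203.87628866 219.26804124] [[-0.014, 0.1935, 0.0336], [-0.0013, 0.199, 0.0449], [0.0136, 0.2063, 0.0502]]
  expect px centre [201.23948243 219.38916168]
  expect px centre [205.55637688 219.88886627]
side knob [ 8  8  9 13 88] [211.77272727 253.94318182] [[-0.0131, 0.1933, 0.0291], [-0.0059, 0.1971, 0.0414], [0.0085, 0.2052, 0.0494]]
  expect px centre [209.66947908 254.08796079]
  expect px centre [213.37352035 254.94025223]
lev side [-0.0332  0.0904  0.1196]
lev side [-0.0335  0.086   0.1154]
lev side [-0.0294  0.0824  0.1048]
lev side [-0.015   0.0836  0.076 ]
lev top [-0.0284  0.0865  0.1108]
lev top [-0.0216  0.0848  0.0998]
lev top [-0.0032  0.0883  0.0636]
lev top [0.0085 0.0878 0.0631]
top stone [[360.6, 254.5], [363.6, 225.0], [242.9, 211.1], [238.4, 240.3]]
side stone [[355.9, 306.4], [365.0, 285.0], [250.6, 259.0], [237.0, 277.8]]
0 [array([244. , 234.7]), array([242. , 245.5])]
0.2 [array([244.5, 227.5]), array([244.6, 239.3])]
0.4 [array([245.3, 220.2]), array([247.6, 234. ])]
[-0.38433029  0.51140589  0.21269368] [ 0.35014224 -0.30568484 -0.01269368]
```

play_rows(
  commands=[
    [0,0.025,-0.021,0,0,0,-0.099],
    [0,0.025,-0.021,0,0,0,-0.099],
    [0,0.025,-0.021,0,0,0,-0.099],
    [0,0.025,-0.021,0,0,0,-0.099],
    [0,0.025,-0.021,0,0,0,-0.099],
    [0,0.025,-0.021,0,0,0,-0.099],
    [0,0.025,-0.021,0,0,0,-0.099],
    [0,0.025,-0.021,0,0,0,-0.099],
    [0,0.025,-0.021,0,0,0,-0.099],
    [0,0.025,-0.021,0,0,0,-0.099],
    [0,0.025,-0.021,0,0,0,-0.099],
    [0,0.025,-0.021,0,0,0,-0.099],
    [0,0.025,-0.021,0,0,0,-0.099],
    [0,0.025,-0.021,0,0,0,-0.099],
    [0,0,0,0,0,0,0],
  ],
  squeeze=20,
)

```text
clock: 1.6
tcp_pos: [0.526, 0.2517, 0.2127]
tool_rot: [0.75, 0.661, -0.0, 0.001]
wrist_force: [-1.1, -0.9, 0.0]
opening: 0.005
```

```bash
cat > st.py <<'E'
from h import *
from scipy.spatial.transform import Rotation as R
s=bot.get_state(); M=R.from_quat(s['tool_rot']).as_matrix()
print(s['clock'],'H',toH(s['tcp_pos']).round(4),'yang',np.degrees(np.arctan2(M[1,1],M[0,1])).round(1),'z',M[:,2].round(3),'F',s['wrist_force'].round(1),'op',round(s['opening'],3),'tcp',s['tcp_pos'].round(4))
E
python3 st.py
```

```text
1.6 H [0.0018 0.2598 0.2127] yang -7.2 z [ 0.001 -0.002 -1.   ] F [-1.1 -0.9  0. ] op 0.005 tcp [0.526  0.2517 0.2127]
```

play_rows(
  commands=[
    [0,-0.001,0,-0.03,0,0,0],
    [0,0,0,-0.03,0,0,0],
    [0,0,0,-0.03,0,0,0],
    [0,0,0,-0.03,0,0,0],
    [0,0,0,-0.03,0,0,0],
    [0,0,0,-0.03,0,0,0],
    [0,-0.0012,-0.01,0,0,0,0],
    [0,-0.0012,-0.01,0,0,0,0],
    [0,-0.0012,-0.01,0,0,0,0],
    [0,0,0,0,0,0,0],
  ],
)

```text
clock: 2.6
tcp_pos: [0.5192, 0.2232, 0.0352]
tool_rot: [0.749, 0.663, 0.001, 0.001]
wrist_force: [-0.5, -1.1, -0.8]
opening: 0.006
```

```bash
python3 st.py; python3 - <<'E'
from h import *
c=grab('side'); cv2.imwrite('pics/s1.png',cv2.resize(c['frame'][180:330,180:380],None,fx=4,fy=4,interpolation=cv2.INTER_CUBIC)[...,::-1])
E
```

```text
2.6 H [-0.0015  0.2307  0.0352] yang -7.0 z [ 0.003  0.    -1.   ] F [-0.5 -1.1 -0.8] op 0.006 tcp [0.5192 0.2232 0.0352]
```

View pics/s1.png

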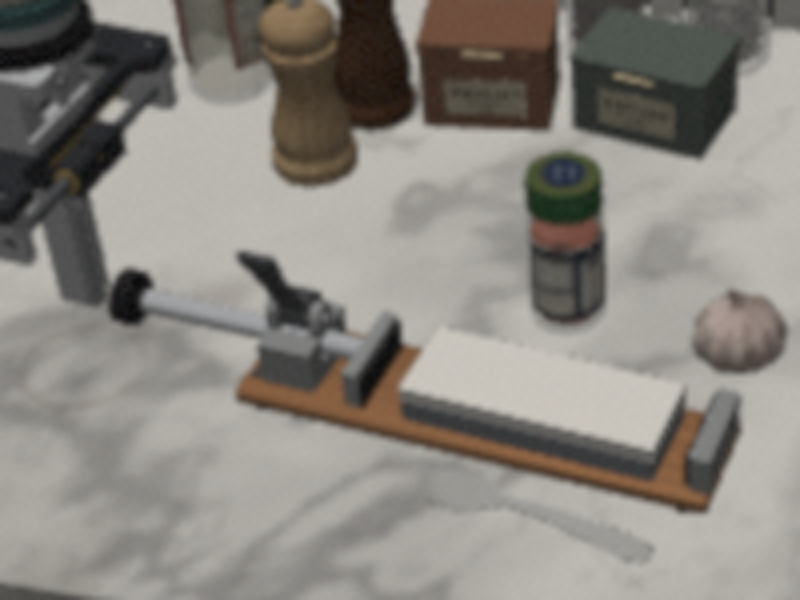

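The fingers (crop 85,290) stand just outside the knob (crop 130,297) and in line with it. Pushing now.

play_rows(
  commands=[
    [0,-0.0006,-0.005,0,0,0,0],
    [0,-0.0006,-0.005,0,0,0,0],
    [0,-0.0006,-0.005,0,0,0,0],
    [0,-0.0006,-0.005,0,0,0,0],
    [0,-0.0006,-0.005,0,0,0,0],
    [0,-0.0006,-0.005,0,0,0,0],
    [0,-0.0006,-0.005,0,0,0,0],
    [0,-0.0006,-0.005,0,0,0,0],
    [0,0,0,0,0,0,0],
  ],
)

```text
clock: 3.55
tcp_pos: [0.5139, 0.1838, 0.0336]
tool_rot: [0.749, 0.663, 0.0, 0.0]
wrist_force: [0.3, 2.1, 1.0]
opening: 0.006
```

```bash
python3 st.py
```

```text
3.55 H [-0.0021  0.1909  0.0336] yang -7.0 z [ 0. -0. -1.] F [0.3 2.1 1. ] op 0.006 tcp [0.5139 0.1838 0.0336]
```

play_rows(
  commands=[
    [0,-0.0003,-0.0025,0,0,0,0],
    [0,-0.0003,-0.0025,0,0,0,0],
    [0,-0.0003,-0.0025,0,0,0,0],
    [0,-0.0003,-0.0025,0,0,0,0],
    [0,0,0,0,0,0,0],
  ],
)

```text
clock: 4.05
tcp_pos: [0.5126, 0.174, 0.0336]
tool_rot: [0.749, 0.663, 0.0, 0.0]
wrist_force: [0.1, 3.2, 1.7]
opening: 0.004
```

play_rows(
  commands=[
    [0,-0.0002,-0.002,0,0,0,0],
    [0,0,0,0,0,0,0],
  ],
)

```text
clock: 4.25
tcp_pos: [0.5124, 0.1721, 0.0336]
tool_rot: [0.749, 0.663, 0.0, 0.0]
wrist_force: [1.0, 3.4, 2.4]
opening: 0.005
```

```bash
python3 st.py
```

```text
4.25 H [-0.0021  0.1792  0.0336] yang -6.9 z [ 0. -0. -1.] F [1.  3.4 2.4] op 0.005 tcp [0.5124 0.1721 0.0336]
```

play_rows(
  commands=[
    [0,-0.0002,-0.002,0,0,0,0],
    [0,0,0,0,0,0,0],
  ],
)

```text
clock: 4.45
tcp_pos: [0.5124, 0.172, 0.0336]
tool_rot: [0.749, 0.662, 0.001, -0.001]
wrist_force: [0.3, 8.5, 0.4]
opening: 0.003
```

play_rows(
  commands=[
    [0,-0.0002,-0.002,0,0,0,0],
    [0,0,0,0,0,0,0],
  ],
)

```text
clock: 4.65
tcp_pos: [0.5125, 0.172, 0.0337]
tool_rot: [0.75, 0.662, 0.003, -0.002]
wrist_force: [-0.4, 14.8, 0.3]
opening: 0.004
```

```bash
python3 st.py
```

```text
4.65 H [-0.0021  0.179   0.0337] yang -7.1 z [ 0.002  0.007 -1.   ] F [-0.4 14.8  0.3] op 0.004 tcp [0.5125 0.172  0.0337]
```

play_rows(
  commands=[
    [0,0.0015,0.012,0,0,0,0],
    [0,0.0015,0.012,0,0,0,0],
    [0,0.0013,0.012,0,0,0,0],
    [0,0,0,0.03,0,0,0],
    [0,0,0,0.04,0,0,0],
    [0,0,0,0.04,0,0,0],
    [0,0,0,0.02,0,0,0],
    [0,-0.0203,-0.0216,0,0,0,0],
    [0,-0.0203,-0.0216,0,0,0,0],
    [0,-0.0203,-0.0216,0,0,0,0],
    [0,-0.0203,-0.0216,0,0,0,0],
    [0,-0.0203,-0.0216,0,0,0,0],
    [0,0,0,-0.03,0,0,0],
    [0,0,0,-0.029,0,0,0],
    [0,0,0,0,0,0,0],
  ],
)

```text
clock: 6.15
tcp_pos: [0.4113, 0.0958, 0.1018]
tool_rot: [0.748, 0.663, -0.003, -0.002]
wrist_force: [0.6, 0.3, 0.5]
opening: 0.003
```

```bash
python3 st.py; python3 - <<'E'
from h import *
c=grab('side'); cv2.imwrite('pics/s2.png',cv2.resize(c['frame'][180:330,180:380],None,fx=4,fy=4,interpolation=cv2.INTER_CUBIC)[...,::-1])
E
```

```text
6.15 H [-0.0934  0.0913  0.1018] yang -6.9 z [-0.008 -0.001 -1.   ] F [0.6 0.3 0.5] op 0.003 tcp [0.4113 0.0958 0.1018]
```

View pics/s2.png

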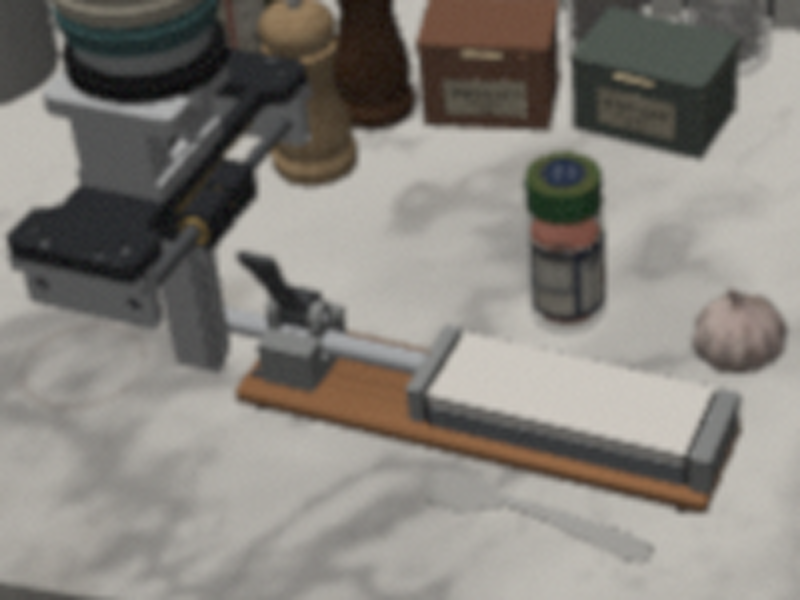

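Snug: both jaws touch the stone, and the lever at crop (255,265) is still near its open stop. Flipping it now.

play_rows(
  commands=[
    [0,0.015,-0.0018,0.016,0,0,0],
    [0,0.0125,-0.0015,0,0,0,0],
    [0,0.0125,-0.0015,0,0,0,0],
    [0,0.0125,-0.0015,0,0,0,0],
    [0,0.0125,-0.0015,0,0,0,0],
    [0,0.0125,-0.0015,0,0,0,0],
    [0,0.0075,-0.0009,-0.0006,0,0,0],
    [0,0.0075,-0.0009,-0.0006,0,0,0],
    [0,0.0071,-0.0009,-0.0025,0,0,0],
    [0,0.0071,-0.0009,-0.0026,0,0,0],
    [0,0.0062,-0.0008,-0.0043,0,0,0],
    [0,0.0062,-0.0007,-0.0043,0,0,0],
    [0,0,0,0,0,0,0],
  ],
)

```text
clock: 7.5
tcp_pos: [0.5343, 0.0818, 0.1045]
tool_rot: [0.749, 0.663, -0.0, -0.0]
wrist_force: [1.2, 0.0, 0.5]
opening: 0.003
```

```bash
python3 st.py; python3 - <<'E'
from h import *
c=grab('side'); cv2.imwrite('pics/s3.png',cv2.resize(c['frame'][180:330,180:380],None,fx=4,fy=4,interpolation=cv2.INTER_CUBIC)[...,::-1])
E
```

```text
7.5 H [0.0305 0.0921 0.1045] yang -6.9 z [-0.001 -0.    -1.   ] F [1.2 0.  0.5] op 0.003 tcp [0.5343 0.0818 0.1045]
```

View pics/s3.png

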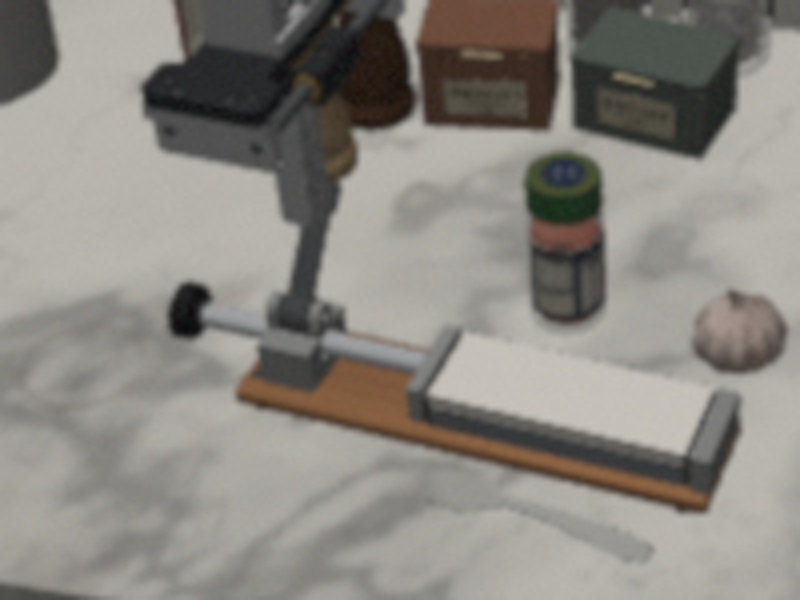

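The finger rides the lever's upper end (crop 310,215), about 40° past upright. Continuing over.

play_rows(
  commands=[
    [0,0.0045,-0.0005,-0.0058,0,0,0],
    [0,0.0045,-0.0005,-0.0058,0,0,0],
    [0,0.003,-0.0004,-0.007,0,0,0],
    [0,0.003,-0.0004,-0.007,0,0,0],
    [0,0,0,0,0,0,0],
  ],
)

```text
clock: 8.05
tcp_pos: [0.5501, 0.08, 0.0799]
tool_rot: [0.749, 0.663, 0.001, 0.001]
wrist_force: [-0.7, 0.2, -0.8]
opening: 0.002
```

play_rows(
  commands=[
    [0,0.001,-0.0001,-0.005,0,0,0],
    [0,0.001,-0.0001,-0.005,0,0,0],
    [0,0,0,-0.002,0,0,0],
    [0,0,0,0,0,0,0],
  ],
)

```text
clock: 8.45
tcp_pos: [0.5522, 0.0799, 0.0692]
tool_rot: [0.748, 0.663, 0.001, 0.001]
wrist_force: [-0.5, -0.8, 8.6]
opening: 0.003
```

```bash
python3 st.py
```

```text
8.45 H [0.0485 0.0923 0.0692] yang -6.9 z [ 0.004 -0.    -1.   ] F [-0.5 -0.8  8.6] op 0.003 tcp [0.5522 0.0799 0.0692]
```

play_rows(
  commands=[
    [0,0,0,-0.002,0,0,0],
    [0,0,0,-0.002,0,0,0],
    [0,0,0,0,0,0,0],
    [0,0,0,0,0,0,0],
  ],
)

```text
clock: 8.85
tcp_pos: [0.5525, 0.0799, 0.0683]
tool_rot: [0.748, 0.663, 0.002, 0.002]
wrist_force: [-4.8, -0.4, 26.4]
opening: 0.004
```

```bash
python3 st.py
```

```text
8.85 H [0.0487 0.0924 0.0683] yang -6.9 z [ 0.005 -0.    -1.   ] F [-4.8 -0.4 26.4] op 0.004 tcp [0.5525 0.0799 0.0683]
```

Hard stop reached. I'll lift off and check.

play_rows(
  commands=[
    [0,0,0,0.01,0,0,0],
    [0,0,0,0.03,0,0,0],
    [0,0,0,0.04,0,0,0],
    [0,-0.01,0.03,0.04,0,0,0],
    [0,-0.02,0.04,0.02,0,0,0],
    [0,-0.02,0.04,0,0,0,0],
    [0,-0.02,0.04,0,0,0,0],
    [0,-0.02,0.04,0,0,0,0],
    [0,0,0,0,0,0,0],
    [0,0,0,0,0,0,0],
  ],
)

```text
clock: 9.85
tcp_pos: [0.4601, 0.2697, 0.2026]
tool_rot: [0.748, 0.664, -0.001, 0.0]
wrist_force: [0.9, -0.1, -0.5]
opening: 0.008
```

```bash
python3 st.py; python3 - <<'E'
from h import *
c=grab('side'); cv2.imwrite('pics/s4.png',cv2.resize(c['frame'][180:330,180:380],None,fx=4,fy=4,interpolation=cv2.INTER_CUBIC)[...,::-1])
t=grab('top'); cv2.imwrite('pics/t4.png',cv2.resize(t['frame'][160:290,190:390],None,fx=4,fy=4,interpolation=cv2.INTER_CUBIC)[...,::-1])
f=cv2.cvtColor(t['frame'],cv2.COLOR_RGB2HSV)
m=((f[...,2]>190)&(f[...,1]<40)).astype(np.uint8); n,l,st,ce=cv2.connectedComponentsWithStats(m); k=l[233,325]
P=np.array([plane(t,x,y,.039)[:2] for y,x in zip(*np.where(l==k))]); r=cv2.minAreaRect(P.astype(np.float32)); print(r,toH([*r[0],.039]))
for a in(1.7,1.88,2.0): print(a,[((proj(q,toW([.077*np.sin(a-.524),.09,.053+.077*np.cos(a-.524)]))-o)*4).round(0) for q,o in((t,[190,160]),(c,[180,180]))])
E
```

```text
9.85 H [-0.0658  0.2698  0.2026] yang -6.8 z [-0.001 -0.001 -1.   ] F [ 0.9 -0.1 -0.5] op 0.008 tcp [0.4601 0.2697 0.2026]
((0.48597824573516846, -0.08085325360298157), (0.14623811841011047, 0.055789560079574585), 83.00308990478516) [ 0.00202174 -0.07515469  0.039     ]
1.7 [array([255., 118.]), array([342., 200.])]
1.88 [array([260., 118.]), array([347., 213.])]
2.0 [array([262., 120.]), array([350., 224.])]
```

View pics/s4.png

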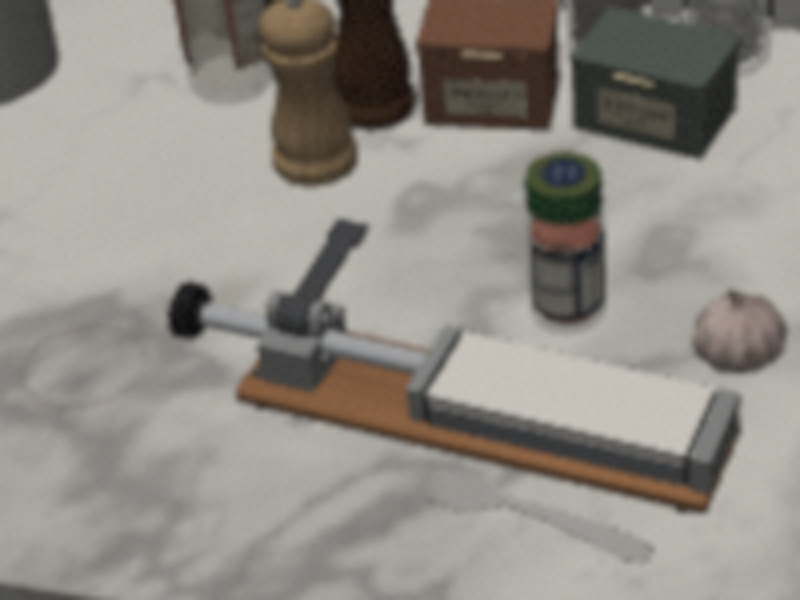

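View pics/t4.png

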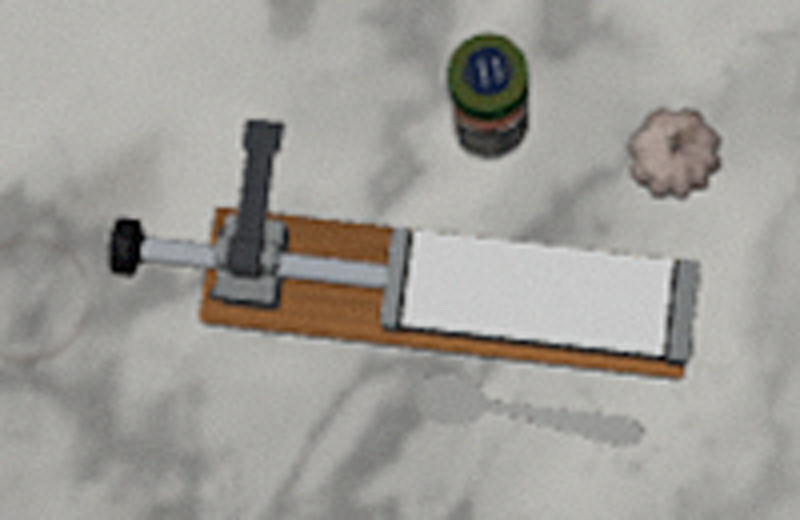

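The lever tip sits at side crop (350,228) and top crop (262,122), which matches 2.0 rad. The stone is at holder y of about -75 mm, with both jaws closed on it, and the bystanders look unmoved. Handing in.

```bash
python3 -c "
from cell import job; print(job.hand_in())"
```

```text
the job is handed in; nothing more can be done
None
```

The stone is held snug between the two jaws and the cam lever is over at its closed stop. I handed the job in at about 10 s on the clock.

I pushed the knob in with closed fingers until it stalled, at about 15 N. The side view then showed both jaws on the stone with the lever still near open. Next I swept the lever over and pressed it down until it stopped moving, at about 26 N, then drew the arm clear.

The last checks, from the camera pictures, were:
- **Stone:** its centre is at about x = +2 mm, y = -75 mm in the holder frame, inside the limits.
- **Lever:** the tip lines up in both views with where it should be at 2.0 rad.
- **Bystanders:** the jar, garlic and teaspoon look where they were. The last crops do not show the timer, but the arm never went near it.
- **Arm:** wrist force is back to about zero after clearing.

Two small mismatches: the knob stalled about 2 mm from the position I had worked out, which is within calibration error. Before the push, the rod seemed to be already a few millimetres in. No check failed.

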